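# Shut the glue-check light box and start it

### The job

Get the sole-room light box ready and start it: with closed fingertips push the blue-fronted tray, with the heel block in it, fully home, and push the orange cover down flat over the window on top. Only when both are shut, press the green button fully in and let it come back up. Do not touch the heel block, do not press the red button, and leave all the other things on the bench where they stand.

Things in the scene. Friction and masses are not known exactly. Their poses are not given: they have to be found in the camera images.
- lightbox: grey light box fixed to the bench, 220 x 220 x 100 mm high (top of housing at 100 mm). Origin: centre of its underside; its -x is the front where the tray comes out, +y its left side (seen from the robot), z up. It is turned a little about z. The flat cover lies on its top when shut
- tray (a joint): how far the tray is pulled out, m: 0 fully home (a firm stop), starts 0.085 to 0.115. It slides along the box's x axis; pushing it towards the box's +x shuts it against about 2.5 N of friction plus a drag of 10 N per m/s. It stays where left
- tray_front (a point): centre of the outer face of the tray's flat blue front panel, which is 204 mm wide (along the box's y) and 73 mm high (from 12 to 85 mm above the bench), 12 mm thick; the point is 50 mm above the bench and moves with the tray. Its axes are those of the box
- tray_mid (a point): point on the tray's inner floor, 20 mm above the bench, on the tray's middle line, 65 mm behind the inner face of its front panel; moves with the tray. The tray is open above, 180 mm wide inside and 195 mm long, its side walls 50 mm above the bench
- cover (a joint): opening angle of the orange blackout cover, rad: 0 shut, flat on the box top; starts 0.6 to 1.1; at most 1.4. A stiff hinge holds it at any angle; a push of 1 to 3 N near its free edge moves it, and it meets a firm stop when shut
- cover_hinge (a point): on the cover's hinge line, which runs along the box's x at 100 mm above the bench, 65 mm to the +y side of the box's middle; the point is half-way along the cover. The cover is 120 mm long along the hinge, 8 mm thick; shut, it reaches 130 mm from the hinge towards the box's -y, its outer face 108 mm above the bench. Axes of this point turn with the cover: -y runs from the hinge to the free edge, +z is out of its outer face
- cover_edge (a point): point on the cover's outer face (the upper one when shut), 105 mm from the hinge line and 25 mm from the free edge, marked by a thin black strip nearby; half-way along the cover. Pushing here towards the outer face (down, and towards the box's -y when it stands steeply) shuts the cover
- start_top (a point): centre of the top of the green round push button (36 mm diameter), upright on its own round black housing (52 mm diameter, 12 mm high; button top 22 mm above the bench when up) fixed to the bench; pressed straight down; moves with the button. May stand right or left of the light box
- start (a joint): how far the green button is pressed, m: 0 up, 0.006 fully in; a spring returns it, fully in takes 5 N
- stop_top (a point): centre of the top of the red round push button, of the same size and kind as the green one; its place varies too
- stop (a joint): how far the red button is pressed, m: 0 up, 0.006 fully in. Not to be pressed
- heel: black rubber heel block, 55 x 55 x 22 mm high, D-shaped, brown disc on top, lying loose on the tray's floor just behind the front panel. Origin: centre of its underside. It rides with the tray
- cup: white cup, 70 mm across, 85 mm high, standing loose; origin: centre of its underside. It shares three places with the two buttons
- sole_a: loose shoe sole with cork-coloured top, about 238 x 86 x 13 mm, left; origin: underside, near its middle
- sole_b: loose shoe sole with white top, about 238 x 86 x 13 mm, far left; origin: underside, near its middle
- tape: yellow roll of tape lying flat, 90 mm outside diameter, 45 mm high, near left; origin: centre of its underside
- awl: red-handled awl, like a screwdriver, lying on the bench at the right; origin: underside, near its middle
- bottle: white bottle with red cap, 60 mm across, 150 mm high, far right; origin: centre of its underside

How it is judged (in metres and radians):
On the way, in this order (a step that is already met when the one before it is completed fails the run):
1. the tray is fully home and the cover is shut (value of joint tray below 0.005 m and value of joint cover below 0.05 rad), for 0.2 s.
2. the green button is pressed fully in (value of joint start above 0.0045 m), for 0.05 s.
At the end, for the whole second after the job is handed in: tray within 5 mm of fully home, cover within 0.05 rad of flat, green button back up (within 1.5 mm), heel block lying in the tray, every bystander within 30 mm of its start (all of step 1 and value of joint start below 0.0015 m and horizontal distance between heel and tray_mid below 0.125 m and height (world z) of heel between 0.012 and 0.03 m and distance of each of cup, sole_a, sole_b, tape, awl, bottle from where it was at the start of the episode below 0.03 m); the robot touches nothing.
It fails at once if the green button is pressed (over 3 mm) while the tray or the cover is open (value of joint start above 0.003 m and (value of joint tray above 0.008 m or value of joint cover above 0.08 rad)).
It fails at once if the red button is pressed (over 3 mm) (value of joint stop above 0.003 m).
It fails at once if the heel block is touched by the robot (contact force between any of the fingers, the arm and heel above 0.3 N).
It fails at once if the heel block is lifted (height (world z) of heel above 0.04 m).
It fails at once if a bystander is moved or lifted by more than 30 mm (distance of any of cup, sole_a, sole_b, tape, awl, bottle from where it was at the start of the episode above 0.03 m).
It also fails if it takes over 58 s, if anything falls off the work surface, if the arm or the gripper's body presses on something with over 40 N, if the wrist force passes 120 N, or if a joint passes its speed limit or range.

### The arm

A 6-joint arm with a two-finger parallel gripper is mounted at the origin on the work surface. World frame = base frame: x ahead of the robot, y to its left, z up, the work surface at z = 0. Lengths are in m, angles in degrees, forces in N, time in s.
With the tool pointing down it reaches from about 0.3 to 0.75 m from the base axis. Payload 8.5 kg.
Tool frame: the origin (TCP) lies on the centre line of the jaws, within the pads' length; the fingertips stand env.tcp_to_tips ahead of it and the grasp point (between the pads) lies 8 mm behind it (env.tcp_to_tips is the distance from the TCP to the fingertips, in m); z points along the fingers, y is the direction in which the jaws open and shut (so a half turn about z gives the same grasp; the last joint's range is limited). The gripper opens to 85 mm and grips with 20 to 120 N. Pads are 22 mm wide; open, the fingers measure 114 mm over their backs; the gripper's body (76 mm by 85 mm) begins 54 mm behind the grasp point. The pads swing forward as they close: fully open they stand 13 mm farther back than shut.
Start: joints at [-83.268, 21.807, 74.336, -0, 83.858, -12.336], TCP at [0.18, -0.52, 0.242] pointing down, gripper open.
Joint ranges: [-178.18, 178.18], [-50.72, 133.34], [12.68, 142.11], [-81.47, 261.47], [9.98, 163.14], [-165.26, 165.26]. Speed limits (degrees/s): [136.94, 136.94, 180, 180, 180, 180].

### API

Orientations are given as a 3x3 rotation matrix whose columns are the frame's x, y, z axes.
In Python, from rig import env gives the robot as it stands. The module is installed in compiled form; this text tells all that it offers.
- The arm moves only by the tool carry_out, never from a script. Its argument "rows" is a list of rows, each an object of numbers: "tx", "ty", "tz": the shift along the tool's x, y, z in cm; "yaw": the turn about the tool's z in rad. In form: [{"tx": .., "ty": .., "tz": .., "yaw": ..}, ...]. A call has 1 to 12 rows; each row shifts and turns the pose as measured when the row begins, along the tool's axes as they then stand; what a row does not reach is not made up. A row lasts 1/10 s, in which the tool goes at most 50 mm and 8.59 degrees, less where a joint would pass 70% of its speed; a pose out of reach is approached as far as the arm can. A call is refused whole if a number of a shift passes 5 or a number of a turn 0.15, either way. A call with a gripper value outside its range is refused whole. "jaw" is the closure, from -1 (fully open) to 1 (shut), set as the call begins (left out, the last holds). The fingers move at their own pace and stop on an object; "squeeze" is the grip in N (left out, the last holds). Time passes only in rows, so rows that do not move let the fingers close. It gives the time, the measured TCP pose, the force and the opening at its end, in the units of the state.
- env.observe(): the state, without advancing time (a new reading comes with each control period).
- env.get_image(name): name is "side" or "top"; returns the picture (384x512x3 uint8, red, green, blue); there is no depth.
- env.camera_params(name): a dict with "vertical_fov" (degrees; the focal length in pixels is half the picture's height over the tangent of half this angle, whatever the lens; pixels are square), "cx", "cy" (the principal point, pixels), "view" (4x4, takes a point from world to camera coordinates). Camera axes: x right, y up, looking along -z (the intrinsics and any distortion apply to the point x, -y, -z); pixel columns grow to the right and rows downward; lengths in m; the calibration is good to about 2 mm. A picture is of the moment at which its call begins. camera_params takes no time and is no camera call.
- env.close_job(): hands the job in, once; it reports no verdict.
The state is a dict: "time_s": time; "q": joint angles; "qvel": joint speeds; "joint_efforts": joint torques, N m; "position": TCP position; "tool_rot": TCP orientation; "ft_force": force on the tool from outside, world axes, zero at the start; "wrist_torque": the same for the moment, N m; "grip_width": finger opening in m.
Only numpy, scipy, OpenCV 4.12 (cv2) and the standard library are available. Lean on these libraries where they do the work, as an engineer would, in place of code of your own. Each camera call takes 0.05 s, during which the arm holds its last target. There are 200 camera calls.

## Working session

There is one attempt and no reset: what is moved stays moved. The work goes in short steps, Python scripts to look and compute and a tool call to move; the robot and the scene stay as the last step left them, time stands still between calls to the robot, and variables do not carry over. Pictures are saved under pics/ and viewed, about 8 in all and at most 12, crops included, and the job is handed in when it is done.

Besides the shell and the picture viewer there is one more tool, called by a JSON object that holds its "fn" and its "kwargs". carry_out: Moves the arm, as the interface text tells. Its arguments: {"type":"object","properties":{"rows":{"type":"array","items":{"type":"object","properties":{"tx":{"type":"number"},"ty":{"type":"number"},"tz":{"type":"number"},"yaw":{"type":"number"}}}},"jaw":{"type":"number"},"squeeze":{"type":"number"}},"required":["rows"]}

```bash
mkdir -p pics; python3 - <<'E'
from rig import env
import cv2
for n in("top","side"):
    cv2.imwrite(f"pics/{n}0.png",env.get_image(n)[:,:,::-1]); print({k:(v.tolist() if hasattr(v,'tolist') else v) for k,v in env.camera_params(n).items()})
o=env.observe(); print(o,env.tcp_to_tips)
E
```

```text
{'vertical_fov': 45.82419559928602, 'cx': 254.92095969060244, 'cy': 187.76399714296517, 'view': [[0.018027902171117195, -0.999825632384201, -0.004868220500524237, 0.0008957755362119848], [0.9974293787081606, 0.017646540731087658, 0.06944950748622072, -0.49808442534781827], [-0.06935149048983155, -0.00610773507604609, 0.9975735894354258, -1.4948030825981955], [0.0, 0.0, 0.0, 1.0]]}
{'vertical_fov': 53.6954123956063, 'cx': 253.4866046862252, 'cy': 188.54868272365258, 'view': [[-0.712528838845502, -0.7014619262868802, 0.0159317225490542, 0.38003568512350966], [0.47105389076921766, -0.46141058394697937, 0.7518035015965869, -0.29073319803671677], [-0.5200104670145232, 0.5431863759259864, 0.6591947172146713, -1.2346867873560328], [0.0, 0.0, 0.0, 1.0]]}
{'time_s': 0.1, 'q': array([-8.32666735e+01,  2.18368182e+01,  7.43806767e+01,  1.16156237e-04,
        8.38583693e+01, -1.23368916e+01]), 'qvel': array([-0.0382457 , -0.09818028,  0.01545431, -0.05722404, -0.09786862,
        0.02404625]), 'joint_efforts': array([ 2.54636805e-03, -4.49223912e+01, -2.31658763e+01, -2.28805739e-04,
        3.68325229e-03, -1.58211031e-05]), 'position': array([ 0.17965679, -0.51955617,  0.24177487]), 'tool_rot': array([[ 9.45118963e-01,  3.26726372e-01, -1.53244482e-04],
       [ 3.26726283e-01, -9.45118091e-01,  1.31518355e-03],
       [ 2.84871017e-04, -1.29307391e-03, -9.99999123e-01]]), 'ft_force': array([-0.03159747, -1.25088401, -0.93896021]), 'wrist_torque': array([ 0.05071399, -0.00216149,  0.00426996]), 'grip_width': 0.08545910246455964} 0.011
```

View pics/top0.png

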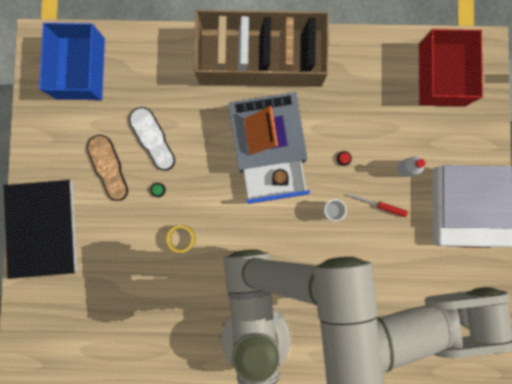

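View pics/side0.png

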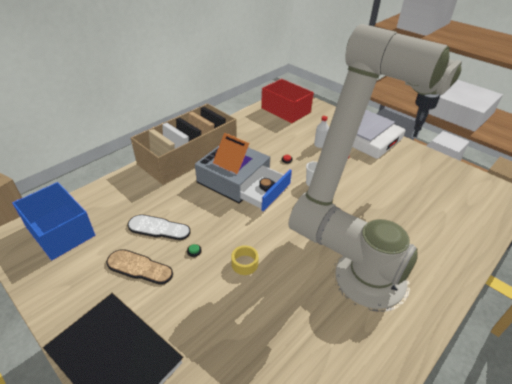

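The top view shows the box around (268,130), the blue front around (278,196), the orange cover around (261,131) and the cup at (335,210). The green button is at (158,190), left of the box, and the red one at (344,158), right of it.

```bash
cat > h.py <<'E'
import numpy as np, cv2
from rig import env
def P(n):
    c=env.camera_params(n); V=np.array(c['view']); f=192/np.tan(np.radians(c['vertical_fov']/2)); return V,f,c['cx'],c['cy']
def ray(n,u,v):
    V,f,cx,cy=P(n); d=np.array([(u-cx)/f,-(v-cy)/f,-1]); R=V[:3,:3]; return -R.T@V[:3,3], R.T@d
def plane(n,uv,z):
    o,d=ray(n,*uv); return o+d*(z-o[2])/d[2]
def proj(n,p):
    V,f,cx,cy=P(n); q=V[:3,:3]@np.array(p)+V[:3,3]; return np.array([cx+f*q[0]/-q[2],cy-f*q[1]/-q[2]])
def tri(a,b):
    o1,d1=ray('top',*a);o2,d2=ray('side',*b); s=np.linalg.lstsq(np.c_[d1,-d2],o2-o1,rcond=None)[0]
    p,q=o1+d1*s[0],o2+d2*s[1]; return (p+q)/2,np.linalg.norm(p-q)
def mask(img,h0,h1,s=120,v=40):
    H=cv2.cvtColor(img,cv2.COLOR_RGB2HSV); return cv2.inRange(H,(h0,s,v),(h1,255,255))
def big(m,box):
    k=np.zeros_like(m);x0,y0,x1,y1=box;k[y0:y1,x0:x1]=m[y0:y1,x0:x1]
    return max(cv2.findContours(k,cv2.RETR_EXTERNAL,cv2.CHAIN_APPROX_NONE)[0],key=cv2.contourArea)
E
python3 - <<'E'
from h import *
t=env.get_image('top');s=env.get_image('side')
def cen(c): m=cv2.moments(c); return m['m10']/m['m00'],m['m01']/m['m00']
g=big(mask(t,40,85),(130,170,185,210)); print('green',plane('top',cen(g),.021),cv2.boundingRect(g))
r=big(mask(t,0,8),(330,145,360,175)); print('red',plane('top',cen(r),.021))
b=big(mask(t,105,125),(230,180,320,210)); R=cv2.minAreaRect(b); pts=cv2.boxPoints(R); print('blue',R,pts.tolist())
for p in pts: print(plane('top',p,.085))
o=big(mask(t,3,18,170),(225,95,310,160)); q=cv2.boxPoints(cv2.minAreaRect(o)); a=cv2.approxPolyDP(o,2.5,True)[:,0]; print('or top',a.tolist())
o2=big(mask(s,3,18,170),(205,125,255,180)); a2=cv2.approxPolyDP(o2,2.5,True)[:,0]; print('or side',a2.tolist())
print('cup',plane('top',(335,209),.085))
c1=cv2.resize(t[85:215,215:325],None,fx=4,fy=4,interpolation=3);c2=cv2.resize(s[125:225,185:300],None,fx=4,fy=4,interpolation=3)
W=np.zeros((520,c1.shape[1]+0,3),np.uint8);W=c1
h=max(c1.shape[0],c2.shape[0]);pad=lambda c:cv2.copyMakeBorder(c,0,h-c.shape[0],0,0,0)
im=np.hstack([pad(c1),pad(c2)]); print(im.shape); im=cv2.resize(im,None,fx=.88,fy=.88)
cv2.imwrite('pics/crop.png',im[:,:,::-1])
E
```

```text
green [0.48602816 0.33490074 0.021     ] (152, 185, 11, 10)
red [ 0.60390548 -0.28586003  0.021     ]
blue ((277.54290771484375, 196.27455139160156), (3.1801633834838867, 61.8125), 81.11934661865234) [[246.76168823242188, 199.47474670410156], [307.8331604003906, 189.9323272705078], [308.3241271972656, 193.07435607910156], [247.25265502929688, 202.6167755126953]]
[0.455572   0.03459843 0.085     ]
[ 0.48935365 -0.1588016   0.085     ]
[ 0.47938467 -0.16045872  0.085     ]
[0.44562746 0.0328487  0.085     ]
or top [[270, 107], [245, 120], [251, 152], [275, 144]]
or side [[224, 135], [215, 161], [236, 170], [246, 144], [237, 145], [224, 137], [227, 135]]
cup [ 0.43037619 -0.24536235  0.085     ]
(520, 900, 3)
```

View pics/crop.png

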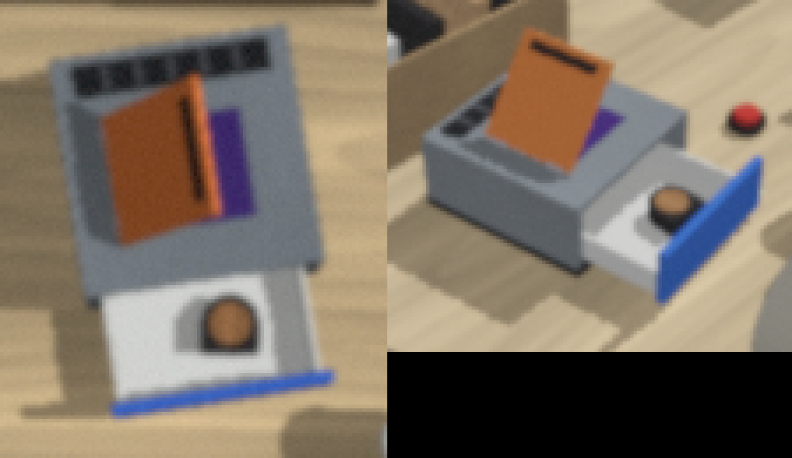

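```bash
python3 - <<'E'
from h import *
for n,a,b in [('hinge far',(244.8,118.5),(214.2,163.9)),('hinge near',(249.7,154.6),(238.3,174.1)),('free far',(270.7,106.3),(224.1,133)),('free near',(278,146),(248.9,144)),('strip far',(267.3,112.5),(335.7/1,0))][:4]:
    print(n,*tri(a,b))
for n,uv,z in [('box TL',(215+52/3.52,85+60/3.52),.1),('TR',(215+285/3.52,85+27/3.52),.1),('BR',(215+322/3.52,85+262/3.52),.1),('BL',(215+85/3.52,85+298/3.52),.1)]: print(n,plane('top',uv,z))
p=env.observe(); print(np.degrees(np.arctan2(p['tool_rot'][1,0],p['tool_rot'][0,0])))
E
```

```text
hinge far [0.71220407 0.04509486 0.09923768] 0.001117271486624329
hinge near [0.59483495 0.02624267 0.10452706] 0.004149214680173088
free far [ 0.72932833 -0.03215413  0.20142745] 0.0045150090131198025
free near [ 0.61271232 -0.05529588  0.19558107] 0.005947752847462757
box TL [0.76480099 0.09441239 0.1       ]
TR [ 0.79872549 -0.11620311  0.1       ]
BR [ 0.58480397 -0.1519034   0.1       ]
BL [0.54862124 0.06008384 0.1       ]
19.068898118200845
```

{"fn": "carry_out", "kwargs": {"rows": [{"yaw": 0.085}, {"yaw": 0.085}, {"tx": 3, "ty": -3.95}, {"tx": 3, "ty": -3.95}, {"tx": 3, "ty": -3.95}, {"tx": 3, "ty": -3.95}, {"tx": 3, "ty": -3.95}, {"tx": 3, "ty": -3.95}, {"tx": 3, "ty": -3.95}, {"tx": 3, "ty": -3.95}, {"tx": 3, "ty": -3.95}, {"tx": 3, "ty": -3.95}], "jaw": 1}}

```text
validation failed for argument at $.ro...
```

{"fn": "carry_out", "kwargs": {"rows": [{"tx": 0, "ty": 0, "tz": 0, "yaw": 0.085}, {"tx": 0, "ty": 0, "tz": 0, "yaw": 0.085}], "jaw": 1}}

```text
time_s: 0.4
position: [0.1796, -0.5195, 0.2416]
tool_rot: [[0.987, 0.158, -0.0], [0.158, -0.987, 0.002], [0.0, -0.002, -1.0]]
ft_force: [1.4, 0.0, -0.7]
grip_width: 0.0591
```

{"fn": "carry_out", "kwargs": {"rows": [{"tx": 3, "ty": -3.95, "tz": 0, "yaw": 0}, {"tx": 3, "ty": -3.95, "tz": 0, "yaw": 0}, {"tx": 3, "ty": -3.95, "tz": 0, "yaw": 0}, {"tx": 3, "ty": -3.95, "tz": 0, "yaw": 0}, {"tx": 3, "ty": -3.95, "tz": 0, "yaw": 0}, {"tx": 3, "ty": -3.95, "tz": 0, "yaw": 0}, {"tx": 3, "ty": -3.95, "tz": 0, "yaw": 0}, {"tx": 3, "ty": -3.95, "tz": 0, "yaw": 0}, {"tx": 3, "ty": -3.95, "tz": 0, "yaw": 0}, {"tx": 3, "ty": -3.95, "tz": 0, "yaw": 0}]}}

```text
time_s: 1.4
position: [0.4152, -0.0804, 0.2408]
tool_rot: [[0.99, 0.144, 0.001], [0.144, -0.99, 0.002], [0.001, -0.002, -1.0]]
ft_force: [1.0, -0.9, 0.3]
grip_width: 0.0001
```

{"fn": "carry_out", "kwargs": {"rows": [{"tx": 0, "ty": -0.9, "tz": 4.5, "yaw": -0.018}, {"tx": 0, "ty": 0, "tz": 4.5, "yaw": 0}, {"tx": 0, "ty": 0, "tz": 4.5, "yaw": 0}, {"tx": 0, "ty": 0, "tz": 4.3, "yaw": 0}, {"tx": 2, "ty": 0, "tz": 0, "yaw": 0}, {"tx": 1, "ty": 0, "tz": 0, "yaw": 0}, {"tx": 1, "ty": 0, "tz": 0, "yaw": 0}, {"tx": 1, "ty": 0, "tz": 0, "yaw": 0}, {"tx": 1, "ty": 0, "tz": 0, "yaw": 0}]}}

```text
time_s: 2.3
position: [0.4766, -0.0536, 0.0586]
tool_rot: [[0.985, 0.174, 0.002], [0.174, -0.985, 0.001], [0.002, -0.001, -1.0]]
ft_force: [-3.4, -0.6, -2.2]
grip_width: 0.0001
```

{"fn": "carry_out", "kwargs": {"rows": [{"tx": 1, "ty": 0, "tz": 0, "yaw": 0}, {"tx": 1, "ty": 0, "tz": 0, "yaw": 0}, {"tx": 1, "ty": 0, "tz": 0, "yaw": 0}, {"tx": 1, "ty": 0, "tz": 0, "yaw": 0}, {"tx": 0.8, "ty": 0, "tz": 0, "yaw": 0}, {"tx": 0.5, "ty": 0, "tz": 0, "yaw": 0}, {"tx": 0.5, "ty": 0, "tz": 0, "yaw": 0}]}}

```text
time_s: 3.0
position: [0.5388, -0.0424, 0.0595]
tool_rot: [[0.985, 0.175, 0.002], [0.175, -0.985, 0.0], [0.002, -0.0, -1.0]]
ft_force: [-3.9, -1.9, -1.6]
grip_width: -0.0001
```

{"fn": "carry_out", "kwargs": {"rows": [{"tx": 0.2, "ty": 0, "tz": 0, "yaw": 0}, {"tx": 0.2, "ty": 0, "tz": 0, "yaw": 0}, {"tx": 0.2, "ty": 0, "tz": 0, "yaw": 0}]}}

```text
time_s: 3.3
position: [0.5451, -0.0413, 0.0595]
tool_rot: [[0.985, 0.175, 0.001], [0.175, -0.985, 0.0], [0.001, -0.0, -1.0]]
ft_force: [-14.9, -6.2, 6.6]
grip_width: 0.0
```

{"fn": "carry_out", "kwargs": {"rows": [{"tx": 0.2, "ty": 0, "tz": 0, "yaw": 0}, {"tx": 0.1, "ty": 0, "tz": 0, "yaw": 0}]}}

```text
time_s: 3.5
position: [0.5449, -0.0414, 0.0596]
tool_rot: [[0.984, 0.175, -0.007], [0.175, -0.985, -0.0], [-0.007, -0.001, -1.0]]
ft_force: [-5.3, -1.6, 0.2]
grip_width: 0.0002
```

{"fn": "carry_out", "kwargs": {"rows": [{"tx": -2, "ty": 0, "tz": 0, "yaw": 0}, {"tx": -3, "ty": 0, "tz": 0, "yaw": 0}, {"tx": 0, "ty": 0, "tz": -4.5, "yaw": 0}, {"tx": 0, "ty": 0, "tz": -4.5, "yaw": 0}, {"tx": 0, "ty": 0, "tz": -4.5, "yaw": 0}, {"tx": 0, "ty": 0, "tz": -4.5, "yaw": 0}, {"tx": 0, "ty": 0, "tz": -3, "yaw": 0}, {"tx": 0, "ty": 0, "tz": 0, "yaw": 0}]}}

```text
time_s: 4.3
position: [0.4966, -0.0504, 0.2815]
tool_rot: [[0.985, 0.174, 0.008], [0.174, -0.985, -0.002], [0.007, 0.003, -1.0]]
ft_force: [-0.7, -0.7, -0.3]
grip_width: -0.0
```

```bash
python3 - <<'E'
from h import *
t=env.get_image('top');s=env.get_image('side');o=env.observe();print(o['position'],np.round(o['tool_rot'],3).tolist(),o['ft_force'])
c1=cv2.resize(t[85:215,215:325],None,fx=3.5,fy=3.5,interpolation=3);c2=cv2.resize(s[125:255,185:300],None,fx=3.5,fy=3.5,interpolation=3)
cv2.imwrite('pics/c2.png',np.hstack([c1,c2])[:,:,::-1])
E
```

```text
[ 0.49538003 -0.05000046  0.27750505] [[0.985, 0.173, 0.0], [0.173, -0.985, 0.001], [0.001, -0.001, -1.0]] [ 0.51396015  0.25427238 -0.1048434 ]
```

View pics/c2.png

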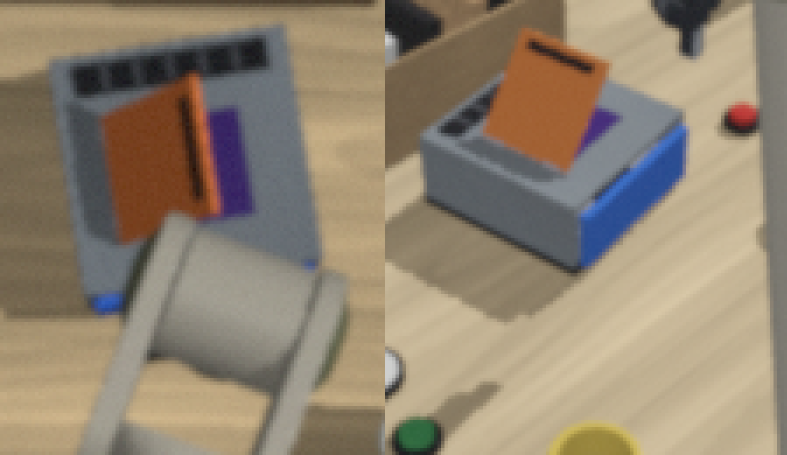

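The tray front sits flush with the box at side crop (635,190), and the cover is still open with its free edge near (570,45). Next is the cover.

{"fn": "carry_out", "kwargs": {"rows": [{"tx": 4.5, "ty": -0.4, "tz": 0, "yaw": 0}, {"tx": 4.5, "ty": -0.5, "tz": 0, "yaw": 0}, {"tx": 4.5, "ty": -0.4, "tz": 0, "yaw": 0}, {"tx": 3.5, "ty": -0.4, "tz": 0, "yaw": 0}, {"tx": 0, "ty": 0, "tz": 2, "yaw": 0}, {"tx": 0, "ty": 0, "tz": 1.5, "yaw": 0}, {"tx": 0, "ty": 0, "tz": 0, "yaw": 0}]}}

```text
time_s: 5.1
position: [0.6642, -0.0007, 0.2271]
tool_rot: [[0.985, 0.172, -0.015], [0.172, -0.985, 0.005], [-0.014, -0.008, -1.0]]
ft_force: [-0.1, 0.1, 0.7]
grip_width: -0.0003
```

{"fn": "carry_out", "kwargs": {"rows": [{"tx": 0, "ty": 0, "tz": 1.5, "yaw": 0}, {"tx": 0, "ty": 0, "tz": 1.5, "yaw": 0}, {"tx": 0, "ty": 0.8, "tz": 1, "yaw": 0}, {"tx": 0, "ty": 0.8, "tz": 0.7, "yaw": 0}, {"tx": 0, "ty": 0.8, "tz": 0.7, "yaw": 0}]}}

```text
time_s: 5.6
position: [0.6677, -0.0248, 0.1707]
tool_rot: [[0.985, 0.173, -0.015], [0.173, -0.985, 0.007], [-0.014, -0.009, -1.0]]
ft_force: [0.1, 1.2, 0.6]
grip_width: 0.0003
```

{"fn": "carry_out", "kwargs": {"rows": [{"tx": 0, "ty": 0.8, "tz": 0.8, "yaw": 0}, {"tx": 0, "ty": 0.8, "tz": 0.8, "yaw": 0}, {"tx": 0, "ty": 0.8, "tz": 0.8, "yaw": 0}, {"tx": 0, "ty": 0.7, "tz": 0.8, "yaw": 0}, {"tx": 0, "ty": 0.5, "tz": 0.8, "yaw": 0}]}}

```text
time_s: 6.1
position: [0.674, -0.0646, 0.128]
tool_rot: [[0.985, 0.171, -0.014], [0.171, -0.985, 0.007], [-0.013, -0.009, -1.0]]
ft_force: [0.3, 1.6, 1.7]
grip_width: 0.0001
```

{"fn": "carry_out", "kwargs": {"rows": [{"tx": 0, "ty": 0, "tz": 0.5, "yaw": 0}, {"tx": 0, "ty": 0, "tz": 0.3, "yaw": 0}, {"tx": 0, "ty": 0, "tz": 0.2, "yaw": 0}, {"tx": 0, "ty": 0, "tz": 0.2, "yaw": 0}]}}

```text
time_s: 6.5
position: [0.674, -0.0658, 0.1189]
tool_rot: [[0.985, 0.171, -0.011], [0.171, -0.985, 0.004], [-0.01, -0.006, -1.0]]
ft_force: [-5.4, 0.4, 12.1]
grip_width: -0.0
```

{"fn": "carry_out", "kwargs": {"rows": [{"tx": 0, "ty": 0, "tz": -3, "yaw": 0}, {"tx": 0, "ty": 0, "tz": -4, "yaw": 0}, {"tx": -1.2, "ty": -4.3, "tz": 0, "yaw": 0}, {"tx": -1.2, "ty": -4.3, "tz": 0, "yaw": 0}, {"tx": -1.2, "ty": -4.3, "tz": 0, "yaw": 0}, {"tx": -1.2, "ty": -4.3, "tz": 0, "yaw": 0}, {"tx": -1.2, "ty": -4.3, "tz": 0, "yaw": 0}, {"tx": -1.2, "ty": -4.3, "tz": 0, "yaw": 0}, {"tx": -1.2, "ty": -4.3, "tz": 0, "yaw": 0}, {"tx": -1.2, "ty": -4.3, "tz": 0, "yaw": 0}, {"tx": -1.2, "ty": -4.3, "tz": 0, "yaw": 0}, {"tx": 0, "ty": 0, "tz": 0, "yaw": 0}]}}

```text
time_s: 7.7
position: [0.4942, 0.3111, 0.1953]
tool_rot: [[0.985, 0.172, -0.006], [0.172, -0.985, 0.003], [-0.006, -0.004, -1.0]]
ft_force: [0.2, -1.5, 0.1]
grip_width: 0.0003
```

```bash
python3 - <<'E'
from h import *
t=env.get_image('top');s=env.get_image('side');o=env.observe();print(o['position'],np.round(o['tool_rot'],3).tolist(),o['ft_force'])
c1=cv2.resize(t[85:215,215:325],None,fx=3.5,fy=3.5,interpolation=3);c2=cv2.resize(s[125:255,185:300],None,fx=3.5,fy=3.5,interpolation=3)
cv2.imwrite('pics/c3.png',np.hstack([c1,c2])[:,:,::-1])
g=big(mask(s,40,85),(180,235,210,265)); m=cv2.moments(g); print('green side',plane('side',(m['m10']/m['m00'],m['m01']/m['m00']),.020),cv2.boundingRect(g))
E
```

```text
[0.49634371 0.30778133 0.19513086] [[0.986, 0.168, -0.006], [0.168, -0.986, 0.002], [-0.005, -0.003, -1.0]] [-0.36577933 -0.51700766  1.47456885]
green side [0.48376677 0.34115934 0.02      ] (189, 245, 10, 9)
```

View pics/c3.png

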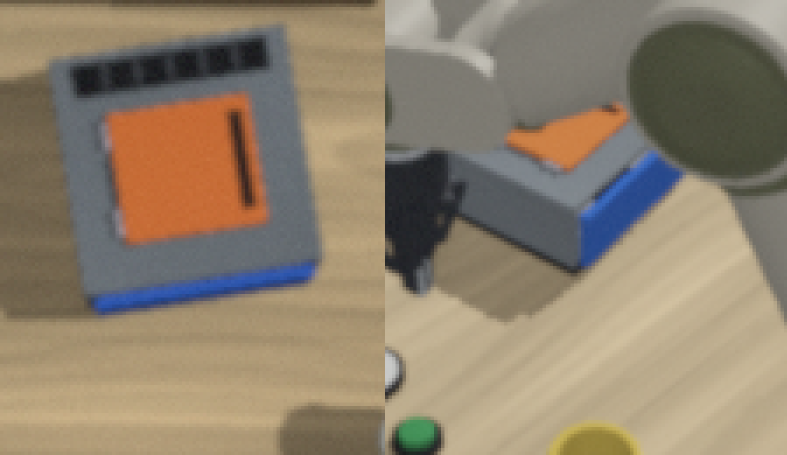

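Both are shut: the orange cover lies flat around top crop (185,168) and the blue front is flush. Now the green button.

{"fn": "carry_out", "kwargs": {"rows": [{"tx": -0.6, "ty": -3, "tz": 0, "yaw": 0}, {"tx": 0, "ty": 0, "tz": 4, "yaw": 0}, {"tx": 0, "ty": 0, "tz": 4, "yaw": 0}, {"tx": 0, "ty": 0, "tz": 4, "yaw": 0}, {"tx": 0, "ty": 0, "tz": 2.5, "yaw": 0}, {"tx": 0, "ty": 0, "tz": 0, "yaw": 0}]}}

```text
time_s: 8.4
position: [0.4907, 0.3313, 0.0471]
tool_rot: [[0.987, 0.16, 0.001], [0.16, -0.987, 0.003], [0.002, -0.002, -1.0]]
ft_force: [-0.3, -0.6, -0.1]
grip_width: 0.0002
```

{"fn": "carry_out", "kwargs": {"rows": [{"tx": -0.5, "ty": -0.7, "tz": 0, "yaw": 0}, {"tx": 0, "ty": 0, "tz": 0.7, "yaw": 0}, {"tx": 0, "ty": 0, "tz": 0.5, "yaw": 0}, {"tx": 0, "ty": 0, "tz": 0.4, "yaw": 0}, {"tx": 0, "ty": 0, "tz": 0.4, "yaw": 0}, {"tx": 0, "ty": 0, "tz": 0.3, "yaw": 0}]}}

```text
time_s: 9.0
position: [0.4877, 0.3373, 0.0281]
tool_rot: [[0.988, 0.157, 0.009], [0.157, -0.988, 0.005], [0.01, -0.004, -1.0]]
ft_force: [-1.4, -1.3, 4.0]
grip_width: -0.0001
```

{"fn": "carry_out", "kwargs": {"rows": [{"tx": 0, "ty": 0, "tz": 0.3, "yaw": 0}, {"tx": 0, "ty": 0, "tz": 0.2, "yaw": 0}, {"tx": 0, "ty": 0, "tz": 0.1, "yaw": 0}]}}

```text
time_s: 9.3
position: [0.4876, 0.3373, 0.0271]
tool_rot: [[0.987, 0.158, 0.011], [0.158, -0.987, 0.006], [0.012, -0.004, -1.0]]
ft_force: [-3.0, -1.6, 5.9]
grip_width: 0.0001
```

{"fn": "carry_out", "kwargs": {"rows": [{"tx": 0, "ty": 0, "tz": 0.3, "yaw": 0}, {"tx": 0, "ty": 0, "tz": 0.2, "yaw": 0}]}}

```text
time_s: 9.5
position: [0.4877, 0.3373, 0.0268]
tool_rot: [[0.987, 0.159, 0.014], [0.159, -0.987, 0.006], [0.015, -0.004, -1.0]]
ft_force: [-7.0, -3.6, 20.3]
grip_width: 0.0001
```

{"fn": "carry_out", "kwargs": {"rows": [{"tx": 0, "ty": 0, "tz": -2, "yaw": 0}, {"tx": 0, "ty": 0, "tz": -4, "yaw": 0}, {"tx": 0, "ty": 0, "tz": -4, "yaw": 0}, {"tx": 0, "ty": 0, "tz": -4, "yaw": 0}, {"tx": -4, "ty": 0, "tz": 0, "yaw": 0}, {"tx": -4, "ty": 0, "tz": 0, "yaw": 0}, {"tx": 0, "ty": 0, "tz": 0, "yaw": 0}, {"tx": 0, "ty": 0, "tz": 0, "yaw": 0}]}}

```text
time_s: 10.3
position: [0.4061, 0.3239, 0.1725]
tool_rot: [[0.987, 0.158, 0.021], [0.158, -0.987, 0.01], [0.022, -0.006, -1.0]]
ft_force: [0.7, 0.2, -0.5]
grip_width: 0.0004
```

```bash
python3 - <<'E'
from h import *
t=env.get_image('top');s=env.get_image('side');o=env.observe();print(o['time_s'],o['position'],o['ft_force'])
g=big(mask(s,40,85),(180,235,210,265)); print(cv2.boundingRect(g))
cv2.imwrite('pics/c4.png',cv2.resize(np.hstack([t,s]),(800,300),interpolation=3)[:,:,::-1])
E
```

```text
10.4 [0.40660838 0.32391345 0.17211568] [-0.07637374  0.50162696 -0.32240514]
(189, 245, 10, 9)
```

View pics/c4.png

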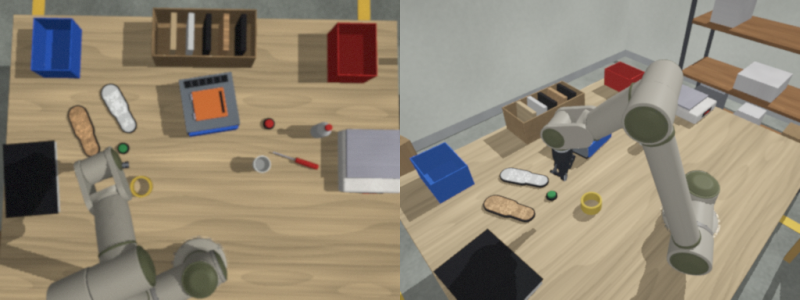

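The cover is flat at (210,104) and the tray is home. The green button is up at (123,148) and nothing on the bench has shifted. The arm is clear, so I am handing in.

```bash
python3 -c "from rig import env; print(env.close_job())"
```

```text
the job is handed in; nothing more can be done
None
```

The light box is shut and started, and I handed the job in at about 10.4 s of the 58 s allowed; `close_job` reports no verdict.

- **Tray:** I pushed the blue front with closed fingertips until the tool stopped advancing, with the force peaking at about 15 N. The later pictures show it flush with the box.
- **Cover:** I pushed it down along its arc until the fingertips stood at 108 mm with about 12 N, which is its shut height. The picture shows it lying flat.
- **Green button:** I pressed it only after both were shut, to about 6 mm by fingertip height, with the force reaching 20 N at the stop. In the side view afterwards its outline is the same as before the press, so it is back up.
- **Everything else:** By eye, the last picture shows the cup, soles, tape, awl and bottle where they started. I did not touch the red button. The heel block is inside the closed tray, so I could not see it at the end, but nothing reached into the tray.

None of my checks failed. The two camera views disagreed by about 6 mm on where the green button stands, so I aimed between them. The first move call was refused for its format and moved nothing.

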